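# Find the lid that fits the middle plate and seat it

### The arm

A 6-joint arm with a two-finger parallel gripper is mounted at the origin on a cart in front of the work surface, level with it; the furniture and walls round the work are solid. World frame = base frame: x ahead of the robot, y to its left, z up, the work surface at z = 0. Lengths are in m, angles in rad, forces in N, time in s.
With the tool pointing down it reaches from about 0.35 to 0.85 m from the base axis. Payload 8.1 kg.
Tool frame: the origin (TCP) lies between the finger pads; the fingertips stand 14 mm ahead of it and the grasp point (between the pads) lies 5 mm behind it; z points along the fingers, y is the line along which they close (so a half turn about z gives the same grasp; the last joint's range is limited). The gripper opens to 93 mm and grips with 3 to 60 N. Pads are 15 mm wide; open, the fingers measure 128 mm over their backs; the gripper's body (75 mm by 188 mm) begins 65 mm behind the grasp point.
Start: joints at [1.194, 0.13, 1.488, -0, 1.523, -0.085], TCP at [0.173, 0.575, 0.233] pointing down, gripper open.
Joint ranges: [-2.96, 2.96], [-0.89, 2.26], [0.02, 2.5], [-1.34, 4.48], [0, 2.73], [-2.66, 2.66]. Speed limits (rad/s): [2.39, 2.39, 2.79, 3.14, 3.14, 3.14].

### API

Orientations are given as a rotation vector (axis times angle).
In Python, from plant import robot gives the robot as it stands.
- The arm moves only by the tool arm_command, never from a script. Its argument "targets" is a list of rows, each an object of numbers: "x", "y", "z": the shift along the world's x, y, z in units of 500 mm (1.0 is 500 mm); "rx", "ry", "rz": the turn, a rotation vector about the world's x, y, z in units of 2 rad (1.0 is 2 rad); "claw": the closure in counts, from 0 (fully open) to 255 (shut). In form: [{"x": .., "y": .., "z": .., "rx": .., "ry": .., "rz": .., "claw": ..}, ...]. A call has 1 to 10 rows; each row is the pose to reach, as a shift and turn from the pose commanded when the call began; what a row does not reach only later rows make up. A row lasts 1/12 s, in which the tool goes at most 41.7 mm and 7.16 degrees, less where a joint would pass 70% of its speed; a pose out of reach is approached as far as the arm can. A call with a number of a shift or a turn outside -1 to 1 is refused whole. A call with a gripper value outside its range is refused whole. The fingers move at their own pace and stop on an object; "squeeze" is the grip in N (left out, the last holds). Time passes only in rows, so rows that repeat a pose let the fingers close. It gives the time, the measured TCP pose, the force, the opening and the grip force at its end, in the units of the state.
- robot.read_state(): the state, without advancing time (a new reading comes with each control period).
- robot.read_camera(name): name is "scene" or "top" or "wrist"; returns (picture, depth): 400x640x3 uint8, red, green, blue; 400x640 float32, m along the optical axis (not along the pixel's ray), 0 where there is no reading.
- robot.get_calibration(name): a dict with "intrinsics" (3x3 intrinsics, pixels), "origin" and "orientation" of the camera in the world. Camera axes: x right, y up, looking along -z (the intrinsics and any distortion apply to the point x, -y, -z); pixel columns grow to the right and rows downward; lengths in m; the calibration is good to about 2 mm. A picture is of the moment at which its call begins: read the wrist's pose just before it. get_calibration takes no time and is no camera call; for the wrist camera it gives the pose at the moment of the call.
- robot.close_job(): hands the job in; it is judged then, once.
The state is a dict: "t": time; "q": joint angles; "dq": joint speeds; "joint_torque": joint torques, N m; "tool_pos": TCP position; "orientation": TCP orientation; "force": force on the tool from outside, world axes, zero at the start; "wrist_torque": the same for the moment, N m; "opening": finger opening in m; "gripper_force": force on a finger pad.
Only numpy, scipy, OpenCV 4.12 (cv2) and the standard library are available. Lean on these libraries where they do the work, as an engineer would, in place of code of your own. Each camera call takes 0.05 s, during which the arm holds its last target. There are 200 camera calls.

### The job

Find out which of the three look-alike lids is the size made for the well plate in the middle bay of the carrier, and put it on that plate, cut corners over cut corners, so that its skirt sits fully down all round on the plate's shoulder. The two lids that do not fit stay lying flat, skirt down, on the worktop; leave the vial, the timer and the brown bottle where they stand.

Things in the scene. Friction and masses are not known exactly. Their poses are not given: they have to be found in the camera images.
- lid_a_mid (a point): Centre, half-way up, of one of three look-alike white lids lying skirt-down on the worktop: 22 mm high, open below, outside 52 x 98, 58 x 92 or 64 x 86 mm (own x by long side y). Which size this one is, is not told and must be found. The two corners at its +y end are cut off at 45 degrees (12 mm legs), those at its -y end are square. z up. About 45 g.
- lid_b_mid (a point): As lid_a_mid, of the second lid: white, same form, 22 mm high, another of the three sizes, not told which. Its +y end too has the cut corners. Lids are hollow below: skirt wall 2.5 mm, top 3 mm thick, so the hollow is 5 mm less than the outside each way and 19 mm deep.
- lid_c_mid (a point): As lid_a_mid, of the third lid: white, same form, 22 mm high, the remaining size of the three, not told which; +y end with the cut corners. No two lids have the same size.
- bay (a point): Centre of the carrier's middle bay, at shoulder height of the plate there, 26 mm over the worktop; axes as the carrier. A lid goes on only if made for this block (lid outside = block + 8 mm each way; 1.5 mm play a side) and with its +y the bay's +y; it drops till its skirt stands on the shoulder, its centre 11 mm above this point. Any other is stopped on the block, 14 to 16 mm too high.
- carrier: Fixed aluminium tray 88 x 344 x 12 mm; origin under its centre, y along its three bays (112 mm apart), z up. Each bay holds a fixed grey plate: foot 72 (x) x 104 (y) mm, its flat top the shoulder; on it, centred, a block of wells 16 mm high, upright sides, corners at the +y end cut 10 mm. The blocks are 44 x 90, 50 x 84 and 56 x 78 mm (x by y), in an order that is not told and varies.
- small_vial: clear screw-capped vial 29 mm across, 51 mm high, standing loose on the worktop, a bystander; origin under its centre
- kitchen_timer: white square timer 62 x 62 x 19 mm lying loose on the worktop, a bystander; origin under its centre
- amber_bottle: brown bottle with black cap, 56 mm across, 141 mm high, standing loose, a bystander; origin under its centre
There are look-alikes about, which are no part of the job. Leave any green or turquoise look-alike of the part that bears lid_a_mid alone. Leave any orange look-alike of the part that bears lid_c_mid alone.

How it is judged:
By the outcome, as a careful person would: the job done as asked, in the order asked, and still so for the second after the job is handed in, with the robot touching nothing.
It also fails if it takes over 58 s, if anything falls off the work surface, if the arm or the gripper's body presses on something with over 40 N, if the wrist force passes 120 N, or if a joint passes its speed limit or range.

## Working session

There is one attempt and no reset: what is moved stays moved. The work goes in short steps, Python scripts to look and compute and a tool call to move; the robot and the scene stay as the last step left them, time stands still between calls to the robot, and variables do not carry over. Pictures are saved under pics/ and viewed, at most 10 in all, crops included, and the job is handed in when it is done.

Besides the shell and the picture viewer there is one more tool, called after "Request:" as name(argument=value, ...) on one line, values as JSON. arm_command: Moves the arm, as the interface text tells. Shifts and turns lie within -1 to 1; 1 stands for 500 mm of shift or 2 rad of turn. Its arguments: {"type":"object","properties":{"targets":{"type":"array","items":{"type":"object","properties":{"x":{"type":"number","minimum":-1,"maximum":1},"y":{"type":"number","minimum":-1,"maximum":1},"z":{"type":"number","minimum":-1,"maximum":1},"rx":{"type":"number","minimum":-1,"maximum":1},"ry":{"type":"number","minimum":-1,"maximum":1},"rz":{"type":"number","minimum":-1,"maximum":1},"claw":{"type":"number"}}}},"squeeze":{"type":"number"}},"required":["targets"]}

```bash
mkdir -p pics; cat > h.py <<'E'
import numpy as np,cv2
from plant import robot
def snap(n):
    c=robot.get_calibration(n);im,d=robot.read_camera(n);return im,d,c
def cloud(d,c):
    K=np.array(c['intrinsics']);R=np.array(c['orientation']);o=np.array(c['origin'])
    if R.shape!=(3,3):
        R=cv2.Rodrigues(R.astype(float))[0]
    v,u=np.mgrid[:d.shape[0],:d.shape[1]]
    x=(u-K[0,2])/K[0,0]*d;y=(v-K[1,2])/K[1,1]*d
    return np.stack([x,-y,-d],-1)@R.T+o
E
python3 - <<'E'
from h import *
for n in ['top','scene']:
    im,d,c=snap(n);print(n,c);cv2.imwrite(f'pics/{n}1.png',im[...,::-1]);np.savez(n,im=im,d=d)
    import pickle;pickle.dump((im,d,c),open(n+'.pkl','wb'))
    P=cloud(d,c);print(np.round(P[::100,::160],3).tolist())
print(robot.read_state())
E
```

```text
top {'intrinsics': array([[445.51964515,   0.        , 320.45832503],
       [  0.        , 445.51964515, 200.60628641],
       [  0.        ,   0.        ,   1.        ]]), 'origin': array([ 0.21986737, -0.00777253,  1.41729088]), 'orientation': array([ 0.16347889, -0.14772747, -1.46305673])}
[[[0.942, 0.993, 0.277], [0.942, 0.502, 0.347], [0.94, 0.067, 0.412], [0.94, -0.318, 0.467]], [[0.743, 1.142, 0.0], [0.725, 0.523, 0.18], [0.857, 0.059, -0.004], [0.912, -0.484, -0.003]], [[0.403, 1.056, 0.001], [0.456, 0.54, 0.001], [0.51, 0.023, -0.002], [0.56, -0.49, 0.011]], [[0.148, 0.546, 0.621], [0.1, 0.762, -0.796], [0.179, -0.01, -0.804], [0.245, -0.504, -0.001]]]
scene {'intrinsics': array([[426.38024816,   0.        , 312.44608137],
       [  0.        , 426.38024816, 196.11333108],
       [  0.        ,   0.        ,   1.        ]]), 'origin': array([ 0.10079998, -0.63796246,  0.99675043]), 'orientation': array([ 0.65877978, -0.18635216, -0.5299424 ])}
[[[0.041, 0.042, 0.723], [0.485, 1.23, 0.101], [0.938, 0.671, 0.22], [0.939, -0.014, 0.512]], [[-0.256, 1.225, -0.119], [0.281, 0.71
[... 253 characters left out ...]
]
{'t': 0.1, 'q': array([ 1.19358509e+00,  1.31078231e-01,  1.48915608e+00,  4.84381727e-06,
        1.52299305e+00, -8.53978105e-02]), 'dq': array([ 1.62443350e-05,  1.91363740e-04, -1.75389205e-03,  1.72574095e-03,
       -3.12341703e-03,  1.06487809e-03]), 'joint_torque': array([ 6.95079525e-04, -5.61333525e+01, -4.93099344e+01,  7.70152453e-02,
        2.89596012e-02, -8.39689346e-05]), 'tool_pos': array([0.17241135, 0.57419232, 0.2317046 ]), 'orientation': array([-4.56699854e-01, -3.10783515e+00,  2.49736946e-03]), 'force': array([-0.47013604, -0.31378708,  0.52188368]), 'wrist_torque': array([-0.02029544,  0.02937245, -0.00150037]), 'gripper_force': 0.0, 'opening': 0.09287707775404928}
```

View pics/top1.png

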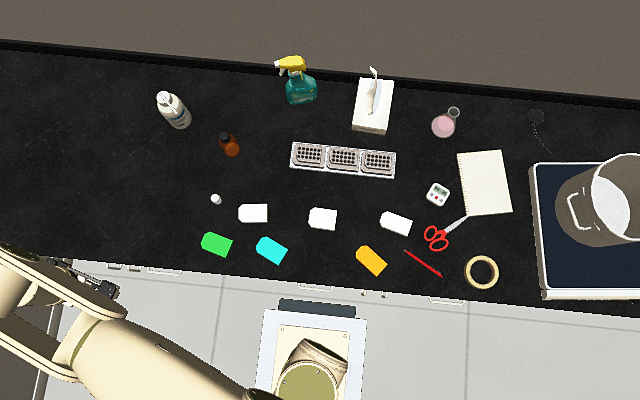

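View pics/scene1.png

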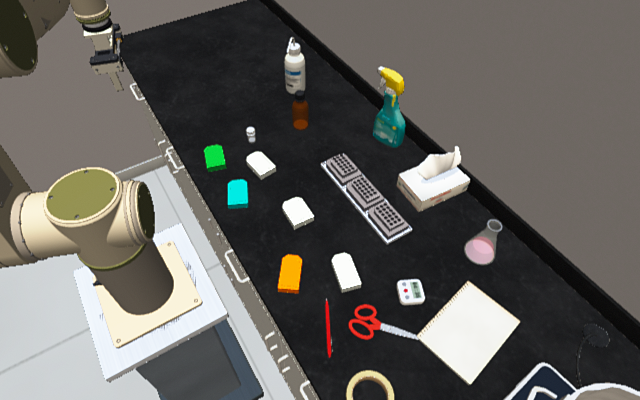

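The top view shows three white lids at about (253,213), (322,218) and (396,223). The green (217,244), turquoise (271,250) and orange (371,261) look-alikes are to be left alone. The carrier is at (343,160). The timer (437,194), vial (216,199) and bottle (229,145) stand nearby. Next I measure the lids and the carrier.

```bash
cat > m1.py <<'E'
from h import *
import pickle
im,d,c=pickle.load(open('top.pkl','rb'));P=cloud(d,c)
hsv=cv2.cvtColor(im,cv2.COLOR_RGB2HSV)
def plane(pts,c,z):
    K=np.array(c['intrinsics']);R=cv2.Rodrigues(np.array(c['orientation'],float))[0];o=np.array(c['origin'])
    pts=np.asarray(pts,float);r=np.stack([(pts[:,0]-K[0,2])/K[0,0],-(pts[:,1]-K[1,2])/K[1,1],-np.ones(len(pts))],-1)@R.T
    return o+r*((z-o[2])/r[:,2])[:,None]
if __name__=='__main__':
    for u,v in [(253,213),(322,218),(396,223)]:
        m=((hsv[...,2]>140)&(hsv[...,1]<60)).astype(np.uint8)
        n,l=cv2.connectedComponents(m);b=(l==l[v,u]).astype(np.uint8)
        cn=max(cv2.findContours(b,0,1)[0],key=cv2.contourArea)
        w=plane(cn[:,0],c,.022)
        r=cv2.minAreaRect((w[:,:2]*1000).astype(np.float32))
        print(r,b.sum(),np.median(P[b>0][:,2]))
    # carrier
    m=(P[...,2]>.006)&(P[...,2]<.06)
    n,l,s,ce=cv2.connectedComponentsWithStats(m.astype(np.uint8))
    i=l[160,343];b=(l==i);print(s[i])
    r=cv2.minAreaRect((P[b][:,:2]*1000).astype(np.float32));print(r,np.histogram(P[b][:,2],bins=np.arange(0,.06,.004)))
E
python3 m1.py
```

```text
((441.2001647949219, 233.62612915039062), (58.70552062988281, 89.163330078125), 7.26527214050293) 511 0.022112027362900077
((447.13134765625, 10.366817474365234), (85.86000061035156, 65.61723327636719), 87.05387878417969) 535 0.021629079702332854
((456.0954895019531, -221.00042724609375), (97.41986846923828, 53.83511734008789), 74.45719909667969) 498 0.021398941833931873
[ 289  142  107   37 2531]
((650.1072998046875, -35.87644958496094), (346.2865905761719, 92.30854034423828), 89.0886001586914) (array([  0, 104, 210, 134,  69, 246, 404, 187,  74, 309, 545, 233,  16,
         0]), array([0.   , 0.004, 0.008, 0.012, 0.016, 0.02 , 0.024, 0.028, 0.032,
       0.036, 0.04 , 0.044, 0.048, 0.052, 0.056]))
```

```bash
python3 - <<'E'
from h import *
c=robot.get_calibration('wrist');s=robot.read_state()
R=cv2.Rodrigues(s['orientation'])[0];Rc=cv2.Rodrigues(np.array(c['orientation']))[0]
print(R.round(3),R.T@(c['origin']-s['tool_pos']),(R.T@Rc).round(3),c['intrinsics'])
E
```

```text
[[-0.958  0.288 -0.001]
 [ 0.288  0.958 -0.002]
 [ 0.    -0.002 -1.   ]] [ 0.07288918  0.00109059 -0.15185487] [[-0.001  0.964  0.266]
 [ 1.     0.001  0.   ]
 [-0.     0.266 -0.964]] [[321.39476876   0.         315.79088658]
 [  0.         321.39476876 201.94039622]
 [  0.           0.           1.        ]]
```

Request:
arm_command(targets=[{"x":0.4,"y":-0.6,"z":0.02,"rz":0.073},{"x":0.4,"y":-0.6,"z":0.02,"rz":0.073},{"x":0.4,"y":-0.6,"z":0.02,"rz":0.073},{"x":0.4,"y":-0.6,"z":0.02,"rz":0.073},{"x":0.4,"y":-0.6,"z":0.02,"rz":0.073},{"x":0.4,"y":-0.6,"z":0.02,"rz":0.073},{"x":0.4,"y":-0.6,"z":0.02,"rz":0.073},{"x":0.4,"y":-0.6,"z":0.02,"rz":0.073},{"x":0.4,"y":-0.6,"z":0.02,"rz":0.073}])

```text
schema error: expected keys x, y, z, rx, ry, rz, claw
```

Request:
arm_command(targets=[{"x":0.394,"y":-0.588,"z":0.02,"rz":0.073},{"x":0.394,"y":-0.588,"z":0.02,"rz":0.073},{"x":0.394,"y":-0.588,"z":0.02,"rz":0.073},{"x":0.394,"y":-0.588,"z":0.02,"rz":0.073},{"x":0.394,"y":-0.588,"z":0.02,"rz":0.073},{"x":0.394,"y":-0.588,"z":0.02,"rz":0.073},{"x":0.394,"y":-0.588,"z":0.02,"rz":0.073},{"x":0.394,"y":-0.588,"z":0.02,"rz":0.073},{"x":0.394,"y":-0.588,"z":0.02,"rz":0.073},{"x":0.394,"y":-0.588,"z":0.02,"rz":0.073}])

```text
schema error: expected keys x, y, z, rx, ry, rz, claw
```

```bash
python3 - <<'E'
from h import *
import pickle
s=robot.read_state();print(s['t'],s['tool_pos'],s['orientation'])
im,d,c=snap('wrist');pickle.dump((im,d,c),open('w1.pkl','wb'));cv2.imwrite('pics/w1.png',im[...,::-1]);print(c['origin'])
E
```

```text
0.1 [0.17241135 0.57419232 0.2317046 ] [-4.56699854e-01 -3.10783515e+00  2.49736946e-03]
[0.10300953 0.5964368  0.38356801]
```

View pics/w1.png

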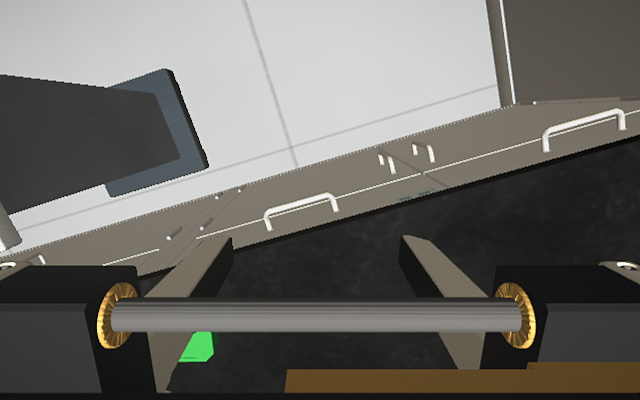

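The wrist picture shows the fingers filling the lower half, so only ground on the tool's +x side (toward the base) is visible. Every row needs all seven keys. I'll put the TCP beyond the carrier and look back at it.

Request:
arm_command(targets=[{"x":0.528,"y":-0.612,"z":0.068,"rx":0,"ry":0,"rz":0.073,"claw":0},{"x":0.528,"y":-0.612,"z":0.068,"rx":0,"ry":0,"rz":0.073,"claw":0},{"x":0.528,"y":-0.612,"z":0.068,"rx":0,"ry":0,"rz":0.073,"claw":0},{"x":0.528,"y":-0.612,"z":0.068,"rx":0,"ry":0,"rz":0.073,"claw":0},{"x":0.528,"y":-0.612,"z":0.068,"rx":0,"ry":0,"rz":0.073,"claw":0},{"x":0.528,"y":-0.612,"z":0.068,"rx":0,"ry":0,"rz":0.073,"claw":0},{"x":0.528,"y":-0.612,"z":0.068,"rx":0,"ry":0,"rz":0.073,"claw":0},{"x":0.528,"y":-0.612,"z":0.068,"rx":0,"ry":0,"rz":0.073,"claw":0},{"x":0.528,"y":-0.612,"z":0.068,"rx":0,"ry":0,"rz":0.073,"claw":0},{"x":0.528,"y":-0.612,"z":0.068,"rx":0,"ry":0,"rz":0.073,"claw":0}])

```text
t: 0.98
tool_pos: [0.4381, 0.266, 0.2668]
orientation: [0.231, 3.133, -0.001]
force: [-0.0, 1.0, 0.0]
opening: 0.0928
gripper_force: 0.0
```

Request:
arm_command(targets=[{"x":0.528,"y":-0.612,"z":0.068,"rx":0,"ry":0,"rz":0.073,"claw":0},{"x":0.528,"y":-0.612,"z":0.068,"rx":0,"ry":0,"rz":0.073,"claw":0},{"x":0.528,"y":-0.612,"z":0.068,"rx":0,"ry":0,"rz":0.073,"claw":0},{"x":0.528,"y":-0.612,"z":0.068,"rx":0,"ry":0,"rz":0.073,"claw":0},{"x":0.528,"y":-0.612,"z":0.068,"rx":0,"ry":0,"rz":0.073,"claw":0},{"x":0.528,"y":-0.612,"z":0.068,"rx":0,"ry":0,"rz":0.073,"claw":0},{"x":0.528,"y":-0.612,"z":0.068,"rx":0,"ry":0,"rz":0.073,"claw":0},{"x":0.528,"y":-0.612,"z":0.068,"rx":0,"ry":0,"rz":0.073,"claw":0},{"x":0.528,"y":-0.612,"z":0.068,"rx":0,"ry":0,"rz":0.073,"claw":0},{"x":0.528,"y":-0.612,"z":0.068,"rx":0,"ry":0,"rz":0.073,"claw":0}])

```text
t: 1.82
tool_pos: [0.7017, -0.0401, 0.3]
orientation: [-0.001, -3.141, 0.0]
force: [0.0, 0.5, 0.5]
opening: 0.0924
gripper_force: 0.0
```

```bash
python3 - <<'E'
from h import *
import pickle
s=robot.read_state();print(s['t'],s['tool_pos'],s['orientation'],s['q'])
im,d,c=snap('wrist');pickle.dump((im,d,c),open('w1.pkl','wb'));cv2.imwrite('pics/w2.png',im[...,::-1]);print(c['origin'])
E
```

```text
1.8167 [ 0.70167577 -0.04005091  0.29999819] [-1.38548481e-03 -3.14097946e+00  4.33974552e-04] [-1.29748208e-01  4.01896248e-01  1.04787108e+00 -3.55676813e-04
  1.69239743e+00 -1.69970538e+00]
[ 0.62915045 -0.03924456  0.45194194]
```

View pics/w2.png

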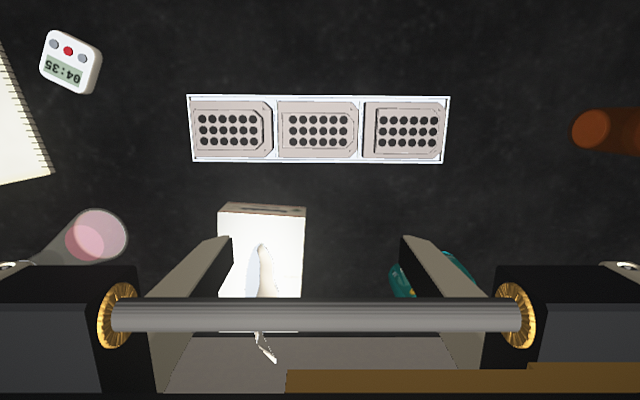

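The carrier sits at (320,130) with the three blocks in a row. The blocks' cut corners face image right, which is world +y. I'll measure the blocks from depth and check an enlarged crop.

```bash
python3 - <<'E'
from h import *
from m1 import plane
import pickle
im,d,c=pickle.load(open('w1.pkl','rb'));P=cloud(d,c)
z=P[...,2];roi=z[90:170,180:455]
print(np.percentile(roi,[5,25,50,75,95]))
m=np.zeros(z.shape,np.uint8);m[90:170,180:455]=(cv2.medianBlur(d,3)[90:170,180:455]<0)*1
zz=cv2.medianBlur(z.astype(np.float32),3)
def rect(lo,zp):
    m=np.zeros(z.shape,np.uint8);m[85:175,175:460]=zz[85:175,175:460]>lo
    n,l,s,_=cv2.connectedComponentsWithStats(m)
    for i in range(1,n):
        if s[i,4]<400: continue
        cn=max(cv2.findContours((l==i).astype(np.uint8),0,1)[0],key=cv2.contourArea)
        big=cn[:,0].astype(float); 
        w=plane(big,c,zp);r=cv2.minAreaRect((w[:,:2]*1000).astype(np.float32));A=s[i,4]
        dep=c['origin'][2]-zp
        print(lo,s[i],np.round(r[0],1),np.round(r[1],1),round(r[2],2))
rect(.036,.042);rect(.007,.012)
cr=cv2.resize(im[88:170,180:455],None,fx=2.9,fy=2.9,interpolation=cv2.INTER_CUBIC);
zc=cv2.applyColorMap((np.clip(zz[88:170,180:455]/.05,0,1)*255).astype(np.uint8),cv2.COLORMAP_JET)
cv2.imwrite('pics/c1.png',np.vstack([cr[...,::-1],cv2.resize(zc,(cr.shape[1],cr.shape[0]),interpolation=0)]))
E
```

```text
[-0.00100221  0.00357634  0.02550113  0.04123937  0.04264682]
0.036 [ 194  109   69   41 2684] [ 648.  -148.1] [83.6 48.6] 89.9
0.036 [ 374  108   65   46 2772] [650.3  73.6] [78.  54.9] 89.9
0.036 [ 282  112   72   36 2510] [648.7 -37.3] [89.3 42.6] 89.9
0.007 [  186    94   264    69 15598] [649.1 -37.1] [342.9  87.7] 89.48
```

View pics/c1.png

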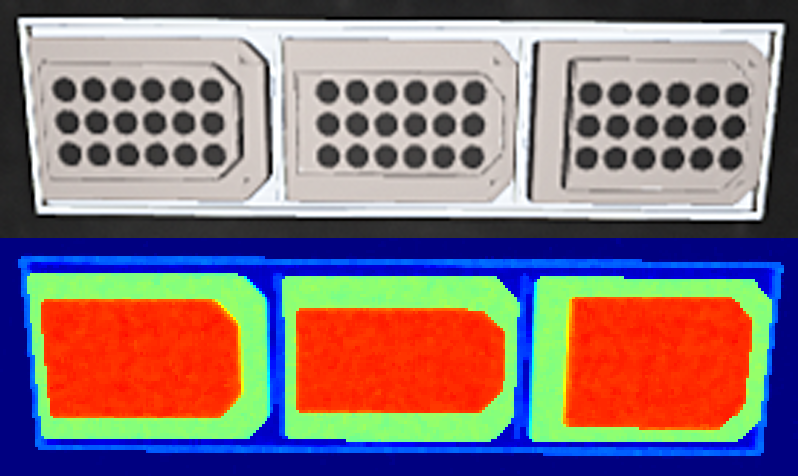

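The middle block measures about 43–44 x 89–90 mm, so it is the 44 x 90 block and needs the 52 x 98 lid. Among the white lids:
- (253,213) measures 58 x 89.
- (322,218) measures 66 x 86.
- (396,223) measures 53.8 x 97.4, so this is the one.

Next I look at that lid from close by, with the tool turned along its long axis.

Request:
arm_command(targets=[{"x":-0.523,"y":-0.478,"z":-0.2,"rx":0,"ry":0,"rz":-0.6,"claw":0},{"x":-0.523,"y":-0.478,"z":-0.2,"rx":0,"ry":0,"rz":-0.6,"claw":0},{"x":-0.523,"y":-0.478,"z":-0.2,"rx":0,"ry":0,"rz":-0.6,"claw":0},{"x":-0.523,"y":-0.478,"z":-0.2,"rx":0,"ry":0,"rz":-0.6,"claw":0},{"x":-0.523,"y":-0.478,"z":-0.2,"rx":0,"ry":0,"rz":-0.6,"claw":0},{"x":-0.523,"y":-0.478,"z":-0.2,"rx":0,"ry":0,"rz":-0.6,"claw":0},{"x":-0.523,"y":-0.478,"z":-0.2,"rx":0,"ry":0,"rz":-0.6,"claw":0},{"x":-0.523,"y":-0.478,"z":-0.2,"rx":0,"ry":0,"rz":-0.6,"claw":0},{"x":-0.523,"y":-0.478,"z":-0.2,"rx":0,"ry":0,"rz":-0.6,"claw":0},{"x":-0.523,"y":-0.478,"z":-0.2,"rx":0,"ry":0,"rz":-0.6,"claw":0}])

```text
t: 2.7
tool_pos: [0.434, -0.279, 0.1979]
orientation: [-1.786, -2.58, 0.003]
force: [-1.0, 0.5, 0.3]
opening: 0.0929
gripper_force: 0.0
```

Request:
arm_command(targets=[{"x":0,"y":0,"z":0,"rx":0,"ry":0,"rz":-0.32,"claw":0},{"x":0,"y":0,"z":0,"rx":0,"ry":0,"rz":-0.32,"claw":0},{"x":0,"y":0,"z":0,"rx":0,"ry":0,"rz":-0.32,"claw":0},{"x":0,"y":0,"z":0,"rx":0,"ry":0,"rz":-0.32,"claw":0},{"x":0,"y":0,"z":0,"rx":0,"ry":0,"rz":-0.32,"claw":0},{"x":0,"y":0,"z":0,"rx":0,"ry":0,"rz":-0.32,"claw":0},{"x":0,"y":0,"z":0,"rx":0,"ry":0,"rz":-0.32,"claw":0}])

```text
t: 3.28
tool_pos: [0.4389, -0.2762, 0.2004]
orientation: [-2.496, -1.906, 0.0]
force: [0.3, 0.5, -0.3]
opening: 0.0931
gripper_force: 0.0
```

```bash
cat > lid.py <<'E'
from h import *
from m1 import plane
import pickle,sys
def lid(im,d,c,near,zt=.022):
    P=cloud(d,c);hsv=cv2.cvtColor(im,cv2.COLOR_RGB2HSV)
    m=((abs(P[...,2]-zt)<.005)&(hsv[...,2]>120)&(hsv[...,1]<60)&(np.hypot(P[...,0]-near[0],P[...,1]-near[1])<.075)&(np.arange(400)[:,None]<235)).astype(np.uint8)
    m=cv2.morphologyEx(m,cv2.MORPH_OPEN,np.ones((3,3),np.uint8))
    n,l,s,_=cv2.connectedComponentsWithStats(m);i=1+np.argmax(s[1:,4])
    cn=max(cv2.findContours((l==i).astype(np.uint8),0,1)[0],key=cv2.contourArea)
    w=plane(cn[:,0],c,zt)[:,:2]*1000
    r=cv2.minAreaRect(w.astype(np.float32));b=cv2.boxPoints(r)
    gap=[np.min(np.hypot(*(w-q).T)) for q in b]
    print('pix',s[i],'rect',r,'\ncorners',b.round(1).tolist(),'gap',np.round(gap,1))
    return r
if __name__=='__main__':
    s=robot.read_state();print(s['t'],s['tool_pos'],s['orientation'],s['q'])
    im,d,c=snap('wrist');pickle.dump((im,d,c),open(sys.argv[1]+'.pkl','wb'));cv2.imwrite(f'pics/{sys.argv[1]}.png',im[...,::-1])
    lid(im,d,c,(.456,-.221))
E
python3 lid.py w3
```

```text
3.2833 [ 0.43894332 -0.27617797  0.20039977] [-2.49645145e+00 -1.90642394e+00  1.97394856e-04] [-6.60490821e-01 -7.31321902e-02  1.75462373e+00 -4.44019044e-06
  1.46057676e+00 -3.94058506e-01]
pix [ 292   80   53   99 4908] rect ((457.1391296386719, -221.4110565185547), (96.335693359375, 51.67272186279297), 74.40126037597656) 
corners [[419.29998779296875, -260.8999938964844], [469.1000061035156, -274.79998779296875], [495.0, -182.0], [445.20001220703125, -168.10000610351562]] gap [0.9 0.7 8.3 8.2]
```

View pics/w3.png

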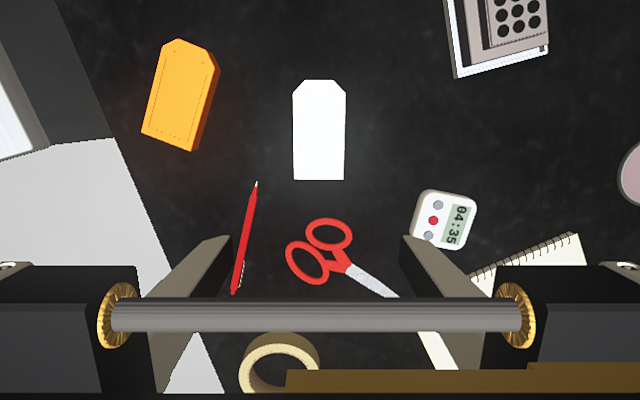

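The close view shows the white lid upright at (319,130) with its cut corners at the top, toward world +y. It measures 51.7 x 96.3 mm, which fits 52 x 98. The scissors, pencil and timer are clear of the fingers. I grasp at (0.457,-0.221).

Request:
arm_command(targets=[{"x":0.036,"y":0.11,"z":0,"rx":0,"ry":0,"rz":-0.003,"claw":0},{"x":0.036,"y":0.11,"z":-0.08,"rx":0,"ry":0,"rz":-0.003,"claw":0},{"x":0.036,"y":0.11,"z":-0.16,"rx":0,"ry":0,"rz":-0.003,"claw":0},{"x":0.036,"y":0.11,"z":-0.24,"rx":0,"ry":0,"rz":-0.003,"claw":0},{"x":0.036,"y":0.11,"z":-0.3,"rx":0,"ry":0,"rz":-0.003,"claw":0},{"x":0.036,"y":0.11,"z":-0.3,"rx":0,"ry":0,"rz":-0.003,"claw":0},{"x":0.036,"y":0.11,"z":-0.3,"rx":0,"ry":0,"rz":-0.003,"claw":0}])

```text
t: 3.92
tool_pos: [0.4556, -0.2204, 0.0493]
orientation: [-2.499, -1.896, 0.003]
force: [0.3, -0.1, 0.0]
opening: 0.0933
gripper_force: 0.0
```

Request:
arm_command(targets=[{"x":0.003,"y":-0.002,"z":-0.04,"rx":0,"ry":0,"rz":0,"claw":0},{"x":0.003,"y":-0.002,"z":-0.065,"rx":0,"ry":0,"rz":0,"claw":0},{"x":0.003,"y":-0.002,"z":-0.065,"rx":0,"ry":0,"rz":0,"claw":0},{"x":0.003,"y":-0.002,"z":-0.065,"rx":0,"ry":0,"rz":0,"claw":100},{"x":0.003,"y":-0.002,"z":-0.065,"rx":0,"ry":0,"rz":0,"claw":160},{"x":0.003,"y":-0.002,"z":-0.065,"rx":0,"ry":0,"rz":0,"claw":200},{"x":0.003,"y":-0.002,"z":-0.065,"rx":0,"ry":0,"rz":0,"claw":255},{"x":0.003,"y":-0.002,"z":-0.065,"rx":0,"ry":0,"rz":0,"claw":255},{"x":0.003,"y":-0.002,"z":-0.065,"rx":0,"ry":0,"rz":0,"claw":255},{"x":0.003,"y":-0.002,"z":-0.065,"rx":0,"ry":0,"rz":0,"claw":255}], squeeze=12)

```text
t: 4.75
tool_pos: [0.4587, -0.2224, 0.0184]
orientation: [2.505, 1.896, 0.0]
force: [-0.5, 0.6, 3.2]
opening: 0.0519
gripper_force: 12.0
```

Request:
arm_command(targets=[{"x":0,"y":0,"z":0.06,"rx":0,"ry":0,"rz":0,"claw":255},{"x":0,"y":0,"z":0.14,"rx":0,"ry":0,"rz":0,"claw":255},{"x":0,"y":0,"z":0.22,"rx":0,"ry":0,"rz":0,"claw":255},{"x":0,"y":0,"z":0.3,"rx":0,"ry":0,"rz":0,"claw":255},{"x":0,"y":0,"z":0.36,"rx":0,"ry":0,"rz":0,"claw":255},{"x":0,"y":0,"z":0.36,"rx":0,"ry":0,"rz":0,"claw":255}])

```text
t: 5.25
tool_pos: [0.462, -0.2243, 0.2064]
orientation: [2.496, 1.889, 0.007]
force: [1.4, -0.9, 0.5]
opening: 0.052
gripper_force: 12.0
```

```bash
python3 - <<'E'
from h import *
import pickle
for n in ['top','w1','scene']:
    im,d,c=pickle.load(open(n+'.pkl','rb'));P=cloud(d,c).reshape(-1,3)
    for zl in (.03,.08,.12,.2):
        m=(P[:,2]>zl)&(P[:,2]<.35)&(P[:,0]>.6)&(P[:,0]<.9)&(P[:,1]>-.25)&(P[:,1]<.2)
        if n=='w1': m&=(np.arange(400)[:,None]<225).repeat(640,1).ravel()
        m&=(P[:,2]>.06)|(P[:,0]>.70)
        Q=P[m]
        for a,b in((-.25,-.0),(0,.2)):
            q=Q[(Q[:,1]>a)&(Q[:,1]<b)]
            if len(q)>5: print(n,zl,a,len(q),np.percentile(q,1,axis=0).round(3),np.percentile(q,99,axis=0).round(3))
E
```

```text
top 0.03 -0.25 1562 [ 0.753 -0.174  0.032] [ 0.897 -0.057  0.121]
top 0.03 0 1221 [0.827 0.074 0.032] [0.88  0.184 0.252]
top 0.08 -0.25 191 [ 0.785 -0.118  0.08 ] [ 0.896 -0.085  0.125]
top 0.08 0 988 [0.832 0.078 0.082] [0.881 0.185 0.253]
top 0.12 -0.25 17 [ 0.837 -0.111  0.12 ] [ 0.889 -0.085  0.127]
top 0.12 0 670 [0.836 0.101 0.121] [0.878 0.186 0.254]
top 0.2 0 427 [0.836 0.104 0.203] [0.877 0.187 0.254]
w1 0.03 -0.25 1351 [ 0.752 -0.168  0.031] [ 0.77  -0.056  0.053]
scene 0.03 -0.25 2023 [ 0.751 -0.179  0.031] [ 0.897 -0.06   0.122]
scene 0.03 0 1595 [0.825 0.071 0.032] [0.883 0.18  0.251]
scene 0.08 -0.25 467 [ 0.782 -0.122  0.081] [ 0.895 -0.086  0.125]
scene 0.08 0 1211 [0.829 0.075 0.081] [0.881 0.182 0.252]
scene 0.12 -0.25 30 [ 0.846 -0.114  0.12 ] [ 0.887 -0.096  0.129]
scene 0.12 0 841 [0.834 0.099 0.123] [0.876 0.184 0.252]
scene 0.2 0 479 [0.833 0.101 0.201] [0.876 0.187 0.252]
```

Request:
arm_command(targets=[{"x":0.378,"y":0.148,"z":0,"rx":0,"ry":0,"rz":0.136,"claw":255},{"x":0.378,"y":0.148,"z":0,"rx":0,"ry":0,"rz":0.136,"claw":255},{"x":0.378,"y":0.148,"z":0,"rx":0,"ry":0,"rz":0.136,"claw":255},{"x":0.378,"y":0.148,"z":0,"rx":0,"ry":0,"rz":0.136,"claw":255},{"x":0.378,"y":0.148,"z":0,"rx":0,"ry":0,"rz":0.136,"claw":255},{"x":0.378,"y":0.148,"z":0,"rx":0,"ry":0,"rz":0.136,"claw":255},{"x":0.378,"y":0.148,"z":0,"rx":0,"ry":0,"rz":0.136,"claw":255},{"x":0.378,"y":0.148,"z":0,"rx":0,"ry":0,"rz":0.136,"claw":255},{"x":0.378,"y":0.148,"z":0,"rx":0,"ry":0,"rz":0.136,"claw":255},{"x":0.378,"y":0.148,"z":0,"rx":0,"ry":0,"rz":0.136,"claw":255}])

```text
t: 6.08
tool_pos: [0.6468, -0.1492, 0.1988]
orientation: [2.226, 2.216, 0.0]
force: [0.2, -0.5, -0.3]
opening: 0.0519
gripper_force: 12.0
```

```bash
cat > bay.py <<'E'
from h import *
from m1 import plane
import pickle,sys
s=robot.read_state();T=s['tool_pos'];R=cv2.Rodrigues(s['orientation'])[0]
print(s['t'],T,'tool x yaw',np.degrees(np.arctan2(R[1,0],R[0,0])),'tilt',R[:,2].round(4),'q',s['q'].round(3))
im,d,c=snap('wrist');pickle.dump((im,d,c),open(sys.argv[1]+'.pkl','wb'));cv2.imwrite(f'pics/{sys.argv[1]}.png',im[...,::-1])
P=cloud(d,c);L=(P-T)@R
def rect(m,zp,tag):
    m=cv2.morphologyEx(m.astype(np.uint8),cv2.MORPH_OPEN,np.ones((3,3),np.uint8))
    n,l,st,_=cv2.connectedComponentsWithStats(m)
    for i in range(1,n):
        if st[i,4]<400: continue
        cn=max(cv2.findContours((l==i).astype(np.uint8),0,1)[0],key=cv2.contourArea)
        w=plane(cn[:,0],c,zp)[:,:2]*1000
        r=cv2.minAreaRect(w.astype(np.float32));print(tag,st[i],np.round(r[0],1),np.round(r[1],1),round(r[2],2))
z=P[...,2];near=np.hypot(P[...,0]-.649,P[...,1]+.037)<.062
rect((abs(z-.042)<.006)&near,.042,'block');rect((abs(z-.026)<.26)&(z>.020)&near,.026,'plate')
# held lid: near the tool
m=(abs(L[...,0])<.08)&(abs(L[...,1])<.026)&(L[...,2]>-.03)&(L[...,2]<.03)&(np.arange(400)[:,None]>150)
q=L[m];print('held n',m.sum(),np.percentile(q,[1,50,99],axis=0).round(4) if m.sum() else '')
if m.sum():
    v,u=np.nonzero(m);print('rows',v.min(),v.max(),'cols',u.min(),u.max())
E
python3 bay.py w4
```

```text
6.0833 [ 0.64679639 -0.14918267  0.1987658 ] tool x yaw 89.76165194061889 tilt [ 5.e-04 -4.e-04 -1.e+00] q [-0.304  0.317  1.336 -0.     1.488 -0.3  ]
block [ 293   14   50  107 5037] [649.6 -36.7] [88.2 43.5] 89.47
plate [ 278   10   79  118 8801] [649.6 -36.5] [102.8  71.6] 89.48
held n 14620 [[-0.0475 -0.0249 -0.02  ]
 [ 0.0137 -0.     -0.0033]
 [ 0.0491  0.0254  0.0102]]
rows 164 346 cols 252 367
```

View pics/w4.png

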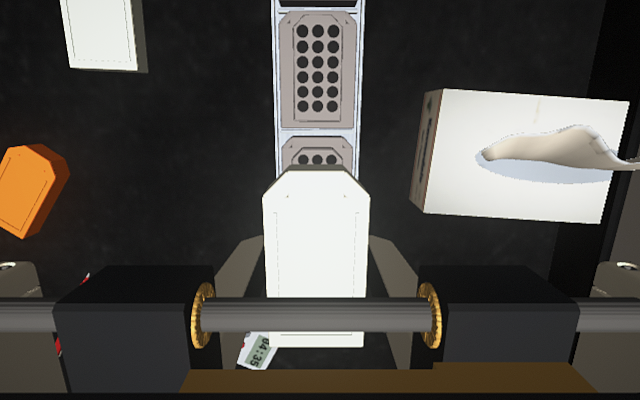

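The picture shows the held lid at (316,255) with its cut end up. The bay block is at (317,60), also cut end up. Next I locate the lid in the hand.

```bash
python3 - <<'E'
from h import *
import pickle
s=robot.read_state();T=s['tool_pos'];R=cv2.Rodrigues(s['orientation'])[0]
im,d,c=pickle.load(open('w4.pkl','rb'));K=c['intrinsics'];L=(cloud(d,c)-T)@R
m=(abs(L[...,2]+.0035)<.006)&(abs(L[...,0])<.06)&(abs(L[...,1])<.035)
v,u=np.mgrid[:400,:640]
# ray to plane Lz=-.0033
Rc=cv2.Rodrigues(np.array(c['orientation']))[0];o=(c['origin']-T)@R
r=np.stack([(u-K[0,2])/K[0,0],-(v-K[1,2])/K[1,1],-np.ones(u.shape)],-1)@Rc.T@R
Q=o+r*((-.0033-o[2])/r[...,2])[...,None]
mm=m&(abs(Q[...,1])<.012)
print('z med',np.median(L[mm][:,2]),'x',[ (Q[mm&(v<250)][:,0].max()),Q[mm&(v>310)][:,0].min()])
rows=range(205,290,3);lo=[];hi=[];x=[]
for k in rows:
    q=Q[k][m[k]]
    if len(q)>20: lo.append(q[:,1].min());hi.append(q[:,1].max());x.append(q[:,0].mean())
print('x rng',min(x),max(x));a=np.polyfit(x,lo,1);b=np.polyfit(x,hi,1);print('edges',a,b,'yaw deg',np.degrees(np.arctan([a[0],b[0]])))
for col in (300,316,330):
    print(col,[ (k,tuple(im[k,col]),round(float(L[k,col,2]),4),round(float(Q[k,col,0]),4)) for k in list(range(160,174,1))+list(range(340,352,2))])
E
```

```text
z med -0.003110913532920938 x [np.float64(0.050122665699681504), np.float64(-0.048016896408012474)]
x rng -0.01304960100610466 0.03220165524664885
edges [ 0.03613801 -0.02689829] [-0.03518001  0.02847604] yaw deg [ 2.06965483 -2.01483516]
300 [(160, (np.uint8(58), np.uint8(57), np.uint8(57)), 0.1564, 0.0538), (161, (np.uint8(57), np.uint8(56), np.uint8(56)), 0.1575, 0.0534), (162, (np.uint8(53), np.uint8(53), np.uint8(53)), 0.1563, 0.0529), (163, (np.uint8(64), np.uint8(62), np.uint8(63)), 0.1572, 0.0525), (164, (np.uint8(86), np.uint8(86), np.uint8(79)), 0.0158, 0.052), (165, (np.uint8(98), np.uint8(97), np.uint8(87)), 0.0128, 0.0515), (166, (np.uint8(99), np.uint8(96), np.uint8(87)), 0.009, 0.0511), (167, (np.uint8(97), np.uint8(96), np.uint8(87)), 0.0059, 0.0506), (168, (np.uint8(98), np.uint8(97), np.uint8(88)), 0.0031, 0.0501), (169, (np.uint8(80), np.uint8(80), np.uint8(73)), 0.0, 0.0497), (170, (np.uint8(130), np.uint8(127), np.uint8(112)), -0.0012, 0.0492), (171, (np.uint8(222), np.uint8(220), np.uint8(202)), -0.004, 0.0487), (172, (np.uint8(243), np.uint8(245), np.uint8(243)
[... 2579 characters left out ...]
(np.uint8(131), np.uint8(128), np.uint8(114)), -0.0029, 0.0492), (171, (np.uint8(223), np.uint8(220), np.uint8(202)), -0.0035, 0.0487), (172, (np.uint8(244), np.uint8(245), np.uint8(243)), -0.0035, 0.0482), (173, (np.uint8(242), np.uint8(245), np.uint8(245)), -0.0024, 0.0478), (340, (np.uint8(238), np.uint8(241), np.uint8(235)), -0.0024, -0.0441), (342, (np.uint8(238), np.uint8(241), np.uint8(235)), -0.0029, -0.0454), (344, (np.uint8(238), np.uint8(241), np.uint8(236)), -0.0028, -0.0467), (346, (np.uint8(227), np.uint8(231), np.uint8(217)), -0.0032, -0.048), (348, (np.uint8(20), np.uint8(22), np.uint8(21)), 0.1998, -0.0493), (350, (np.uint8(37), np.uint8(37), np.uint8(35)), 0.2002, -0.0506)]
```

Request:
arm_command(targets=[{"x":0.005,"y":0.08,"z":0,"rx":0,"ry":0,"rz":-0.003,"claw":255},{"x":0.005,"y":0.15,"z":-0.03,"rx":0,"ry":0,"rz":-0.003,"claw":255},{"x":0.005,"y":0.2,"z":-0.09,"rx":0,"ry":0,"rz":-0.003,"claw":255},{"x":0.005,"y":0.224,"z":-0.16,"rx":0,"ry":0,"rz":-0.003,"claw":255},{"x":0.005,"y":0.224,"z":-0.22,"rx":0,"ry":0,"rz":-0.003,"claw":255},{"x":0.005,"y":0.224,"z":-0.25,"rx":0,"ry":0,"rz":-0.003,"claw":255},{"x":0.005,"y":0.224,"z":-0.25,"rx":0,"ry":0,"rz":-0.003,"claw":255},{"x":0.005,"y":0.224,"z":-0.25,"rx":0,"ry":0,"rz":-0.003,"claw":255},{"x":0.005,"y":0.224,"z":-0.25,"rx":0,"ry":0,"rz":-0.003,"claw":255}])

```text
t: 6.88
tool_pos: [0.6512, -0.0371, 0.0755]
orientation: [2.231, 2.209, 0.003]
force: [0.0, -0.2, 0.7]
opening: 0.0516
gripper_force: 12.0
```

```bash
python3 - <<'E'
from h import *
s=robot.read_state();R=cv2.Rodrigues(s['orientation'])[0]
print(s['t'],s['tool_pos'],s['force'],np.degrees(np.arctan2(R[1,0],R[0,0])))
E
```

```text
6.8833 [ 0.65121928 -0.03708707  0.07552359] [ 0.02901103 -0.17233469  0.72436508] 89.43578058776934
```

Request:
arm_command(targets=[{"x":0,"y":0,"z":0,"rx":0,"ry":0,"rz":0,"claw":255},{"x":0,"y":0,"z":0,"rx":0,"ry":0,"rz":0,"claw":255}])

```text
t: 7.05
tool_pos: [0.6516, -0.037, 0.0757]
orientation: [2.23, 2.209, 0.004]
force: [0.6, 0.4, -0.4]
opening: 0.0517
gripper_force: 12.0
```

```bash
python3 - <<'E'
from h import *
for i in range(5):
    s=robot.read_state();R=cv2.Rodrigues(s['orientation'])[0]
    print(s['t'],s['tool_pos'].round(4),s['dq'].round(3),np.degrees(np.arctan2(R[1,0],R[0,0])))
    robot.read_camera('top')
E
```

```text
7.05 [ 0.6516 -0.037   0.0757] [ 0.001  0.006  0.007  0.    -0.002  0.   ] 89.4490685195561
7.1 [ 0.6513 -0.0368  0.0752] [ 0.003  0.008  0.008 -0.002 -0.002 -0.001] 89.45631594474565
7.15 [ 0.651  -0.0367  0.0747] [ 0.001  0.009  0.009 -0.    -0.    -0.   ] 89.46458317254952
7.2 [ 0.6507 -0.0366  0.0743] [ 0.002  0.008  0.008  0.002 -0.002  0.002] 89.46863935340097
7.25 [ 0.6505 -0.0365  0.0739] [ 0.002  0.005  0.004  0.    -0.001  0.002] 89.4768216023073
```

Request:
arm_command(targets=[{"x":0,"y":0,"z":0,"rx":0,"ry":0,"rz":0,"claw":255},{"x":0,"y":0,"z":0,"rx":0,"ry":0,"rz":0,"claw":255},{"x":0,"y":0,"z":0,"rx":0,"ry":0,"rz":0,"claw":255},{"x":0,"y":0,"z":0,"rx":0,"ry":0,"rz":0,"claw":255},{"x":0,"y":0,"z":0,"rx":0,"ry":0,"rz":0,"claw":255},{"x":0,"y":0,"z":0,"rx":0,"ry":0,"rz":0,"claw":255},{"x":0,"y":0,"z":0,"rx":0,"ry":0,"rz":0,"claw":255},{"x":0,"y":0,"z":0,"rx":0,"ry":0,"rz":0,"claw":255},{"x":0,"y":0,"z":0,"rx":0,"ry":0,"rz":0,"claw":255}])

```text
t: 8.05
tool_pos: [0.6501, -0.0364, 0.0731]
orientation: [-2.231, -2.211, 0.0]
force: [-0.3, 1.1, -0.3]
opening: 0.0517
gripper_force: 12.0
```

Request:
arm_command(targets=[{"x":-0.002,"y":-0.002,"z":-0.006,"rx":0,"ry":0,"rz":0,"claw":255},{"x":-0.002,"y":-0.002,"z":-0.012,"rx":0,"ry":0,"rz":0,"claw":255},{"x":-0.002,"y":-0.002,"z":-0.018,"rx":0,"ry":0,"rz":0,"claw":255},{"x":-0.002,"y":-0.002,"z":-0.022,"rx":0,"ry":0,"rz":0,"claw":255},{"x":-0.002,"y":-0.002,"z":-0.026,"rx":0,"ry":0,"rz":0,"claw":255},{"x":-0.002,"y":-0.002,"z":-0.03,"rx":0,"ry":0,"rz":0,"claw":255},{"x":-0.002,"y":-0.002,"z":-0.034,"rx":0,"ry":0,"rz":0,"claw":255},{"x":-0.002,"y":-0.002,"z":-0.034,"rx":0,"ry":0,"rz":0,"claw":255},{"x":-0.002,"y":-0.002,"z":-0.034,"rx":0,"ry":0,"rz":0,"claw":255}])

```text
t: 8.8
tool_pos: [0.649, -0.0373, 0.0559]
orientation: [-2.231, -2.211, 0.0]
force: [0.1, -0.1, -1.6]
opening: 0.0518
gripper_force: 12.0
```

The skirt is already 5 mm below the block's top with no contact force. I go on down.

Request:
arm_command(targets=[{"x":0,"y":0,"z":-0.004,"rx":0,"ry":0,"rz":0,"claw":255},{"x":0,"y":0,"z":-0.008,"rx":0,"ry":0,"rz":0,"claw":255},{"x":0,"y":0,"z":-0.012,"rx":0,"ry":0,"rz":0,"claw":255},{"x":0,"y":0,"z":-0.016,"rx":0,"ry":0,"rz":0,"claw":255},{"x":0,"y":0,"z":-0.02,"rx":0,"ry":0,"rz":0,"claw":255},{"x":0,"y":0,"z":-0.021,"rx":0,"ry":0,"rz":0,"claw":255},{"x":0,"y":0,"z":-0.021,"rx":0,"ry":0,"rz":0,"claw":255},{"x":0,"y":0,"z":-0.021,"rx":0,"ry":0,"rz":0,"claw":255},{"x":0,"y":0,"z":-0.021,"rx":0,"ry":0,"rz":0,"claw":255},{"x":0,"y":0,"z":-0.021,"rx":0,"ry":0,"rz":0,"claw":255}])

```text
t: 9.63
tool_pos: [0.6492, -0.0374, 0.0458]
orientation: [2.231, 2.211, 0.0]
force: [-0.1, 0.1, -0.0]
opening: 0.0518
gripper_force: 12.0
```

Request:
arm_command(targets=[{"x":0,"y":0,"z":-0.002,"rx":0,"ry":0,"rz":0,"claw":255},{"x":0,"y":0,"z":-0.003,"rx":0,"ry":0,"rz":0,"claw":255},{"x":0,"y":0,"z":-0.003,"rx":0,"ry":0,"rz":0,"claw":255},{"x":0,"y":0,"z":-0.003,"rx":0,"ry":0,"rz":0,"claw":255},{"x":0,"y":0,"z":-0.003,"rx":0,"ry":0,"rz":0,"claw":60},{"x":0,"y":0,"z":-0.003,"rx":0,"ry":0,"rz":0,"claw":0},{"x":0,"y":0,"z":-0.003,"rx":0,"ry":0,"rz":0,"claw":0},{"x":0,"y":0,"z":-0.003,"rx":0,"ry":0,"rz":0,"claw":0},{"x":0,"y":0,"z":-0.003,"rx":0,"ry":0,"rz":0,"claw":0}])

```text
t: 10.38
tool_pos: [0.649, -0.0373, 0.044]
orientation: [-2.231, -2.211, 0.0]
force: [0.3, 0.5, 0.4]
opening: 0.0805
gripper_force: 0.0
```

Request:
arm_command(targets=[{"x":0,"y":0,"z":0.02,"rx":0,"ry":0,"rz":0,"claw":0},{"x":0,"y":0,"z":0.08,"rx":0,"ry":0,"rz":0,"claw":0},{"x":0,"y":0,"z":0.14,"rx":0,"ry":0,"rz":0,"claw":0},{"x":0,"y":-0.06,"z":0.22,"rx":0,"ry":0,"rz":0,"claw":0},{"x":0,"y":-0.12,"z":0.28,"rx":0,"ry":0,"rz":0,"claw":0},{"x":0,"y":-0.2,"z":0.3,"rx":0,"ry":0,"rz":0,"claw":0},{"x":0,"y":-0.2,"z":0.3,"rx":0,"ry":0,"rz":0,"claw":0},{"x":0,"y":-0.2,"z":0.3,"rx":0,"ry":0,"rz":0,"claw":0},{"x":0,"y":-0.2,"z":0.3,"rx":0,"ry":0,"rz":0,"claw":0}])

```text
t: 11.13
tool_pos: [0.6489, -0.1374, 0.1941]
orientation: [-2.233, -2.21, -0.001]
force: [0.4, -0.1, -0.7]
opening: 0.0929
gripper_force: 0.0
```

```bash
python3 - <<'E'
from h import *
s=robot.read_state();print(s['t'],s['tool_pos'],s['force'],s['opening'])
im,d,c=snap('wrist');P=cloud(d,c);cv2.imwrite('pics/w5.png',im[...,::-1])
x=(P[...,0]-.649);y=P[...,1]+.037
for a in (-.018,0,.018):
    for b in (-.04,-.015,.015,.033):
        m=(abs(x-a)<.005)&(abs(y-b)<.005)&(np.arange(400)[:,None]<230);print((a,b),m.sum(),np.median(P[m][:,2]).round(4) if m.sum() else '')
m=(abs(x)<.033)&(abs(abs(x)-.031)<.003)&(abs(y)<.03)&(np.arange(400)[:,None]<230);print('shoulder',np.median(P[m][:,2]))
E
```

```text
11.1333 [ 0.6488724  -0.13739149  0.19411619] [ 0.40436665 -0.130999   -0.65744646] 0.09292655962185371
(-0.018, -0.04) 119 0.0479
(-0.018, -0.015) 133 0.0479
(-0.018, 0.015) 146 0.0479
(-0.018, 0.033) 151 0.0478
(0, -0.04) 132 0.0478
(0, -0.015) 136 0.0477
(0, 0.015) 152 0.0477
(0, 0.033) 146 0.0478
(0.018, -0.04) 123 0.0478
(0.018, -0.015) 132 0.0478
(0.018, 0.015) 144 0.0477
(0.018, 0.033) 155 0.0477
shoulder 0.025701618365213896
```

View pics/w5.png

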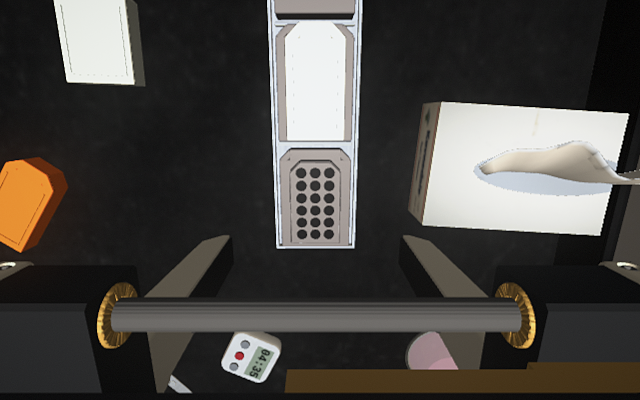

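The picture shows the lid on the middle plate at (315,82), cut corners over cut corners. Its top is level at 48 mm, 22 mm above the shoulder, so the skirt is fully down. The gripper is clear, so I hand in.

```bash
python3 -c "
from plant import robot
print(robot.close_job())"
```

```text
the job is handed in; nothing more can be done
None
```

The 52 x 98 mm lid is on the middle plate, cut corners over cut corners, with its skirt fully down on the shoulder (top level at 48 mm); the other two lids and the bystanders were not touched, and the job was handed in at about 11 s.

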